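Flip the odd coaster on the hall console

TASK

Guests are coming and all three reversible coasters on the console table should show their white side, but one still lies with its terracotta-red side up. Take the spatula by its handle, slip the blade under that coaster's overhanging rim and tip it over so that it lies flat on the table white side up, close to where it was (right beside its old place is fine); do not touch it with the gripper and leave the other two coasters where they are. Then lay the spatula back down on the table the way it lay, blade flat, and let go of it.

Things in the scene. Friction and masses are not known exactly. Their poses are not given: they have to be found in the camera images.
- spatula: offset spatula, 0.15 kg, lying on its flat blade and rear foot. Origin on the table under mid-grip; +x to the blade's tip, +z up. Steel blade x 70 to 150 mm, 62 wide, 2.5 thick, underside z 0; thin neck up to the grip: wooden bar x -50 to 40 mm, 18 wide (y), z 40 to 60, air beneath; pinch across y from above near x 0 to 10. Brass foot bends down to the table at x -85. Coasters' -y side is clear but for it.
- coaster: odd coaster, 0.12 kg: wooden disc 100 mm across, 6 thick, a pad 56 across, 7 thick on each face (20 in all), red pad up, white below: rim overhangs 22 all round, 7 above the table. Origin: centre of the white pad's outer face; +z to the red pad (up at first, down once flipped, origin then 20 up). Raised at one rim, it tips on the opposite rim and topples past upright, landing 100 to 140 mm on.
- coaster_2: another coaster, same shape, already white pad up; origin at the centre of its underside, +z up. Leave it alone. The three stand in a row along x about 120 mm apart, any of them the odd one; the table on their +y side is clear for 250 mm from their centres.
- coaster_3: the third coaster, same shape, already white pad up; origin at the centre of its underside, +z up. Leave it alone.
Not all that is in view belongs to the job. Leave any black look-alike of the coaster alone.

How it is judged:
On the way, in this order (a step that is already met when the one before it is completed fails the run):
1. the spatula tips the red-side-up coaster (more than 20 degrees, on the blade) (angle between coaster's own z axis and vertical above 0.35 rad and contact force between spatula and coaster above 0.05 N), for 0.05 s.
2. the coaster has turned over, white side up, flat on the table (angle between coaster's own z axis and vertical above 2.97 rad and height (world z) of coaster below 0.026 m), for 0.2 s.
At the end, for the whole second after the job is handed in: The odd coaster lies white side up, flat on the table (10 degrees), at rest, under 250 mm from its start; the spatula lies flat on the table (10 degrees, 10 mm), released, at rest; the other two coasters are within 30 mm of their places (all of step 2 and height (world z) of coaster above 0.015 m and distance of coaster from where it was at the start of the episode below 0.25 m and linear speed of each of coaster, spatula below 0.02 m/s and angle between spatula's own z axis and vertical below 0.17 rad and height (world z) of spatula between -0.01 and 0.012 m and distance of each of coaster_2, coaster_3 from where it was at the start of the episode below 0.03 m); the robot touches nothing.
It fails at once if the gripper or arm touches the odd coaster (contact force between any of the fingers, the arm and coaster above 0.5 N).
It fails at once if another coaster is pushed more than 30 mm or tipped (distance of any of coaster_2, coaster_3 from where it was at the start of the episode above 0.03 m or angle between any of coaster_2, coaster_3's own z axis and vertical above 0.5 rad).
It also fails if it takes over 54 s, if anything falls off the work surface, if the arm or the gripper's body presses on something with over 40 N, if the wrist force passes 120 N, or if a joint passes its speed limit or range.

ROBOT

A 7-joint arm with a two-finger parallel gripper is mounted at the origin on the work surface. World frame = base frame: x ahead of the robot, y to its left, z up, the work surface at z = 0. Lengths are in m, angles in rad, forces in N, time in s.
With the tool pointing down it reaches from about 0.425 to 1.025 m from the base axis. Payload 3.6 kg.
Tool frame: the origin (TCP) lies where the fingers leave the gripper's body, on its centre line; the fingertips stand 73 mm ahead of it and the grasp point (between the pads) lies 54 mm ahead of it (arm.tip_extent is the z of the fingertips in the tool frame, in m); z points along the fingers, y is the line along which they close (so a half turn about z gives the same grasp; the last joint's range is limited). The gripper opens to 85 mm and grips with 20 to 120 N. Pads are 22 mm wide; open, the fingers measure 114 mm over their backs; the gripper's body (76 mm by 85 mm) begins 54 mm behind the grasp point. The pads swing forward as they close: fully open they stand 13 mm farther back than shut.
Start: joints at [1.246, 0.591, 0.048, 1.609, -0.033, 0.943, -0.034], TCP at [0.167, -0.706, 0.304] pointing down, gripper open.
Joint ranges: [-2.69, 2.69], [-0.47, 2.24], [-1.27, 1.36], [0.19, 2.51], [-1.53, 4.68], [0.08, 2.07], [-3.09, 3.09]. Speed limits (rad/s): [2.57, 2.57, 3.14, 3.14, 3.14, 3.14, 3.14].

INTERFACE

Orientations are given as a unit quaternion [w, x, y, z].
In Python, from plant import arm gives the robot as it stands.
- The arm moves only by the tool apply_moves, never from a script. Its argument "motion" is a list of rows, each an object with "linear": the shift along the tool's x, y, z in m, a list of three; "twist": the turn, a rotation vector about the tool's x, y, z in degrees, a list of three. In form: [{"linear": [x, y, z], "twist": [wx, wy, wz]}, ...]. A call has 1 to 20 rows; each row shifts and turns the commanded pose from where the row before left it, along the tool's axes as they then stand; what a row does not reach is not made up. A row lasts 1/12 s, in which the tool goes at most 41.7 mm and 7.16 degrees, less where a joint would pass 70% of its speed; a pose out of reach is approached as far as the arm can. A call with a gripper value outside its range is refused whole. "fingers" is the finger opening in m, from 0 to 0.0854, set as the call begins (left out, the last holds). The fingers move at their own pace and stop on an object; "newtons" is the grip in N (left out, the last holds). Time passes only in rows, so rows that do not move let the fingers close. It gives the time, the measured TCP pose, the force, the opening and the grip force at its end, in the units of the state.
- arm.read_state(): the state, without advancing time (a new reading comes with each control period).
- arm.read_camera(name): name is "side" or "top" or "wrist"; returns a dict with "pixels" (480x640x3 uint8, red, green, blue), "depth" (480x640 float32, m along the optical axis (not along the pixel's ray), 0 where there is no reading), "K" (3x3 intrinsics, pixels), "rvec" (rotation vector, rad) and "tvec" (3), from world to camera coordinates, as OpenCV has them; the wrist camera has in their place "T_tool_cam" (4x4, takes a point from camera to tool coordinates, whose origin is the TCP and whose axes are the flange's). Camera axes: x right, y down, z forward; pixel columns grow to the right and rows downward; lengths in m; the calibration is good to about 2 mm. A picture is of the moment at which its call begins: read the wrist's pose just before it.
- arm.sign_off(): hands the job in; it is judged then, once.
The state is a dict: "t": time; "joint_positions": joint angles; "joint_vel": joint speeds; "tau": joint torques, N m; "tcp_pos": TCP position; "tcp_rot": TCP orientation; "force": force on the tool from outside, world axes, zero at the start; "ft_torque": the same for the moment, N m; "finger_gap": finger opening in m; "grip_force": force on a finger pad.
Only numpy, scipy, OpenCV 4.12 (cv2) and the standard library are available. Lean on these libraries where they do the work, as an engineer would, in place of code of your own. Each camera call takes 0.05 s, during which the arm holds its last target. There are 200 camera calls.

## Working session

There is one attempt and no reset: what is moved stays moved. The work goes in short steps, Python scripts to look and compute and a tool call to move; the robot and the scene stay as the last step left them, time stands still between calls to the robot, and variables do not carry over. Pictures are saved under pics/ and viewed, at most 10 in all, crops included, and the job is handed in when it is done.

Besides the shell and the picture viewer there is one more tool, called after ">>>" by a JSON object that holds its "method" and its "body", one argument or row to a line. apply_moves: Moves the arm, as the interface text tells. Its arguments: {"type":"object","properties":{"motion":{"type":"array","items":{"type":"object","properties":{"linear":{"type":"array","items":{"type":"number"}},"twist":{"type":"array","items":{"type":"number"}}}}},"fingers":{"type":"number"},"newtons":{"type":"number"}},"required":["motion"]}

```bash
mkdir -p pics && ls && cat > h.py <<'E'
import numpy as np, cv2
from plant import arm
from scipy.spatial.transform import Rotation as R
def world(c, T=None):
    d=c["depth"].astype(float); K=np.array(c["K"])
    v,u=np.mgrid[0:480,0:640]
    P=np.stack([(u-K[0,2])/K[0,0]*d,(v-K[1,2])/K[1,1]*d,d],-1)
    if T is None:
        Rm=cv2.Rodrigues(np.array(c["rvec"],float))[0]; t=np.array(c["tvec"],float).ravel()
        return (P-t)@Rm
    return P@T[:3,:3].T+T[:3,3]
def save(n,c): cv2.imwrite(f"pics/{n}.png",c["pixels"][:,:,::-1])
E
python3 - <<'E'
from h import *
s=arm.read_state(); print({k:np.round(v,3) for k,v in s.items()})
for n in("top","side"):
    c=arm.read_camera(n); save(n+"0",c); W=world(c); np.savez(f"{n}0.npz",W=W,p=c["pixels"],d=c["depth"])
    print(n,-cv2.Rodrigues(np.array(c["rvec"],float))[0].T@np.array(c["tvec"]).ravel())
E
```

```text
pics
{'t': np.float64(0.0), 'joint_positions': array([ 1.246,  0.592,  0.048,  1.61 , -0.033,  0.943, -0.034]), 'joint_vel': array([ 0.   , -0.   ,  0.001, -0.001,  0.001, -0.001, -0.   ]), 'tau': array([-0.0000e+00, -5.4869e+01,  1.5470e+00, -1.9812e+01,  9.0000e-03,
        9.0000e-03,  0.0000e+00]), 'tcp_pos': array([ 0.166, -0.705,  0.303]), 'tcp_rot': array([-0.001,  0.993,  0.116, -0.   ]), 'force': array([ 0.44 , -0.37 , -0.673]), 'ft_torque': array([ 0.017, -0.002,  0.029]), 'grip_force': np.float64(0.0), 'finger_gap': np.float64(0.086)}
top [ 0.50008434 -0.04252023  0.76194067]
side [ 0.4162078  -0.77313349  0.65967014]
```

View pics/top0.png

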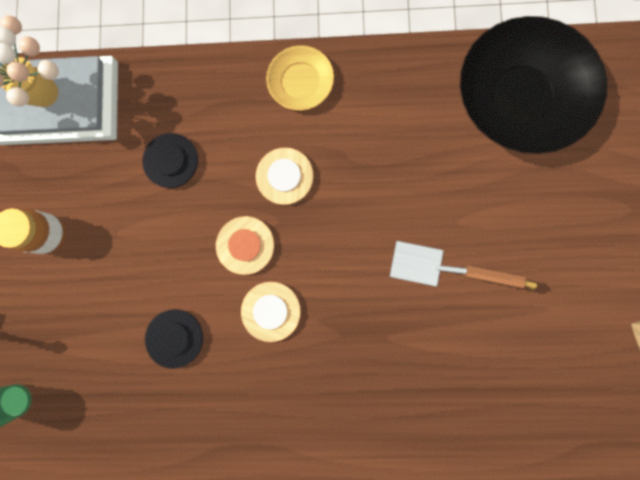

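View pics/side0.png

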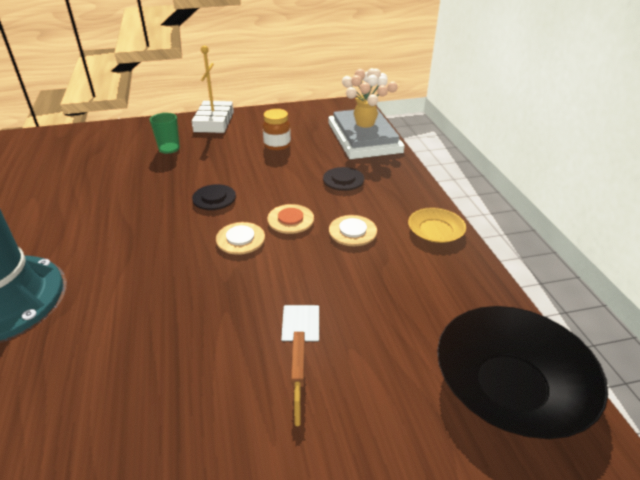

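The odd coaster is the middle one (red at 245,245 in the top view), with the white ones at (285,176) and (270,311). The spatula's blade is at (416,264), its grip at (497,277) and its foot at (535,286). Two black look-alikes stand on the +y side. Next I measure these.

```bash
python3 - <<'E'
from h import *
z=np.load("top0.npz"); W=z["W"]; p=z["p"].astype(int)
hsv=cv2.cvtColor(z["p"],cv2.COLOR_RGB2HSV).astype(int)
def comp(m,box):
    x0,y0,x1,y1=box; k=np.zeros(m.shape,bool); k[y0:y1,x0:x1]=m[y0:y1,x0:x1]; return k
for n,(u,v) in dict(red=(245,245),w1=(285,176),w2=(270,311),b1=(170,160),b2=(174,338)).items():
    k=np.zeros((480,640),bool); k[v-36:v+36,u-36:u+36]=1
    rim=k&(W[...,2]>.0085)&(W[...,2]<.03); q=W[rim]
    e,r=cv2.minEnclosingCircle(q[:,:2].astype(np.float32))
    pad=k&(W[...,2]>.0165)
    print(n,e,r,q[:,:2].mean(0),"z",np.median(q[:,2]),W[v,u],pad.sum())
print("table z",np.median(W[400:460,200:500,2]))
# spatula
k=np.zeros((480,640),bool); k[225:300,385:550]=1
blade=k&(p.min(-1)>140)&(np.mgrid[0:480,0:640][1]<446)
q=W[blade]; print("blade",q.mean(0),cv2.minAreaRect(q[:,:2].astype(np.float32)))
g=k&(W[...,2]>.045)&(W[...,2]<.07); q=W[g]
print("grip",len(q),np.median(q[:,2]),cv2.minAreaRect(q[:,:2].astype(np.float32)))
print("pts",W[277,480],W[280,505],W[286,535],W[269,455])
E
```

```text
red (0.5683478713035583, 0.11304336786270142) 0.05032878741621971 [0.56773375 0.1122545 ] z 0.013281712140414015 [0.56783777 0.10952825 0.01912446] 843
w1 (0.6881262063980103, 0.04211889207363129) 0.0502660758793354 [0.68695056 0.04143118] z 0.013278557967264466 [0.68595651 0.03838162 0.01814971] 808
w2 (0.4536778926849365, 0.07010138779878616) 0.050092607736587524 [0.4536189  0.06958514] z 0.013231400958782754 [0.45507049 0.06833502 0.01900044] 899
b1 (0.7245467305183411, 0.24619945883750916) 0.05074482411146164 [0.72357153 0.24455153] z 0.013332364531271842 [0.72230742 0.24112384 0.01969473] 791
b2 (0.4119656980037689, 0.23761165142059326) 0.05091814696788788 [0.41214019 0.23599707] z 0.013241499406877435 [0.41403574 0.23168825 0.02075521] 885
table z -0.0005860256715275086
blade [ 0.5288003  -0.18243217  0.00469096] ((0.5320767164230347, -0.1377861499786377), (0.18676434457302094, 0.07426654547452927), 86.87801361083984)
grip 780 0.058992202616857455 ((0.5013505220413208, -0.29759177565574646), (0.11226776987314224, 0.018463432788848877), 76.72036743164062)
pts [ 0.50230367 -0.26890416  0.06099566] [ 0.49658593 -0.30839677  0.05687153] [ 0.48575016 -0.36011532  0.04199857] [ 0.51640252 -0.23772387  0.03663492]
```

```bash
python3 - <<'E'
from h import *
z=np.load("top0.npz"); W=z["W"]; p=z["p"].astype(int); hsv=cv2.cvtColor(z["p"],cv2.COLOR_RGB2HSV).astype(int)
k=np.zeros((480,640),bool); k[225:300,385:550]=1
b=k&(hsv[...,1]<60)&(hsv[...,2]>130)&(W[...,2]<.012)&(W[...,2]>-.006)
b=cv2.morphologyEx(b.astype(np.uint8),cv2.MORPH_OPEN,np.ones((9,9)))>0
q=W[b]; rb=cv2.minAreaRect(q[:,:2].astype(np.float32)); print("blade",b.sum(),rb)
w=k&(hsv[...,1]>150)&(W[...,2]>.035)&(hsv[...,0]<13); w&=W[...,2]<.08
q=W[w]; rg=cv2.minAreaRect(q[:,:2].astype(np.float32)); print("grip",w.sum(),rg, np.percentile(q[:,2],[5,50,95]))
print(np.round([W[277,497],W[272,473],W[283,520]],4), hsv[277,497],hsv[286,533])
B=np.array(rb[0]);G=np.array(rg[0]);d=B-G;L=np.linalg.norm(d);print("L(exp .115)",L,"heading",np.degrees(np.arctan2(d[1],d[0])),"origin from blade",B-.11*d/L,"from grip",G+.005*d/L)
s=arm.read_state(); q=s["tcp_rot"]; Rm=R.from_quat([q[1],q[2],q[3],q[0]]); print(Rm.as_matrix().round(3)); print(s["tcp_pos"])
E
```

```text
blade 1675 ((0.5290663838386536, -0.18299061059951782), (0.08371560275554657, 0.0647774413228035), 76.94554138183594)Traceback (most recent call last):
  File "<stdin>", line 8, in <module>
    return _quantile_unchecked(
        a, q, axis, out, overwrite_input, method, keepdims, weights)
    return _ureduce(a,
                    func=_quantile_ureduce_func,
    ...<5 lines>...
                    overwrite_input=overwrite_input,
                    method=method)
    r = func(a, **kwargs)
    result = _quantile(arr,
                       quantiles=q,
    ...<2 lines>...
                       out=out,
                       weights=wgt)
    slices_having_nans = np.isnan(arr[-1, ...])
                                  ~~~^^^^^^^^^
IndexError: index -1 is out of bounds for axis 0 with size 0
```

>>> {"method": "apply_moves", "body": {
  "motion": [
    {"linear": [0.0284, -0.022, 0], "twist": [0, 0, 0]},
    {"linear": [0.0284, -0.022, 0], "twist": [0, 0, 0]},
    {"linear": [0.0284, -0.022, 0], "twist": [0, 0, 0]},
    {"linear": [0.0284, -0.022, 0], "twist": [0, 0, 0]},
    {"linear": [0.0284, -0.022, 0], "twist": [0, 0, 0]},
    {"linear": [0.0284, -0.022, 0], "twist": [0, 0, 0]},
    {"linear": [0.0284, -0.022, 0], "twist": [0, 0, 0]},
    {"linear": [0.0284, -0.022, 0], "twist": [0, 0, 0]},
    {"linear": [0.0284, -0.022, 0], "twist": [0, 0, 0]},
    {"linear": [0.0284, -0.022, 0], "twist": [0, 0, 0]},
    {"linear": [0.0284, -0.022, 0], "twist": [0, 0, 0]},
    {"linear": [0.0284, -0.022, 0], "twist": [0, 0, 0]},
    {"linear": [0.0284, -0.022, 0], "twist": [0, 0, 0]},
    {"linear": [0.0284, -0.022, 0], "twist": [0, 0, 0]},
    {"linear": [0.0284, -0.022, 0], "twist": [0, 0, 0]}
  ]
}}

```text
t: 1.35
tcp_pos: [0.5059, -0.2849, 0.3036]
tcp_rot: [-0.0, 0.993, 0.116, -0.0]
force: [0.5, -0.5, 0.5]
finger_gap: 0.0857
grip_force: 0.0
```

>>> {"method": "apply_moves", "body": {
  "motion": [
    {"linear": [0, 0, 0], "twist": [0, 0, -7]},
    {"linear": [0, 0, 0], "twist": [0, 0, -7]},
    {"linear": [0, 0, 0], "twist": [0, 0, -7]},
    {"linear": [0, 0, 0], "twist": [0, 0, -7]},
    {"linear": [0, 0, 0], "twist": [0, 0, -7]},
    {"linear": [0, 0, 0], "twist": [0, 0, -7]},
    {"linear": [0, 0, 0], "twist": [0, 0, -7]},
    {"linear": [0, 0, 0], "twist": [0, 0, -7]},
    {"linear": [0, 0, 0], "twist": [0, 0, -7]},
    {"linear": [0, 0, 0], "twist": [0, 0, 0]}
  ]
}}

```text
t: 2.18
tcp_pos: [0.5049, -0.2867, 0.3035]
tcp_rot: [-0.001, 0.786, 0.618, -0.0]
force: [-0.6, -0.3, 0.1]
finger_gap: 0.085
grip_force: 0.0
```

```bash
cat >> h.py <<'E'
def pose():
    s=arm.read_state(); q=s["tcp_rot"]; return np.array(s["tcp_pos"]),R.from_quat([q[1],q[2],q[3],q[0]]).as_matrix(),s
def wristcam():
    p,Rm,s=pose(); c=arm.read_camera("wrist"); T=np.eye(4); T[:3,:3]=Rm; T[:3,3]=p
    return c,world(c,T@np.array(c["T_tool_cam"]))
def go(target,heading):
    "shift in the present tool axes, and turn about tool z, to bring TCP to target with tool x along heading (deg)"
    p,Rm,s=pose(); h=np.degrees(np.arctan2(Rm[1,0],Rm[0,0]))
    print("t",round(s["t"],2),"tcp",p.round(4),"heading",h.round(2),"down",Rm[:,2].round(4),"joints",np.round(s["joint_positions"],2))
    print("shift",(Rm.T@(np.array(target)-p)).round(4),"turn z",round(-(heading-h),2))
E
python3 - <<'E'
from h import *
c,W=wristcam(); save("wrist1",c)
hsv=cv2.cvtColor(c["pixels"],cv2.COLOR_RGB2HSV).astype(int)
g=(W[...,2]>.05)&(W[...,2]<.07)&(abs(W[...,0]-.505)<.06)&(abs(W[...,1]+.29)<.1)
q=W[g]; print(len(q),np.median(q[:,2]) if len(q) else 0, cv2.minAreaRect(q[:,:2].astype(np.float32)) if len(q) else 0)
go([.505,-.285,.104],76.8)
E
```

```text
2803 0.0607720102013356 ((0.5013918876647949, -0.29883822798728943), (0.10644888132810593, 0.017480285838246346), 76.72017669677734)
t 2.23 tcp [ 0.5049 -0.2867  0.3035] heading 76.13 down [-7.e-04  7.e-04 -1.e+00] joints [ 0.66  0.42 -0.29  1.93  0.16  0.81  0.03]
shift [ 0.0015 -0.0002  0.1995] turn z -0.67
```

View pics/wrist1.png

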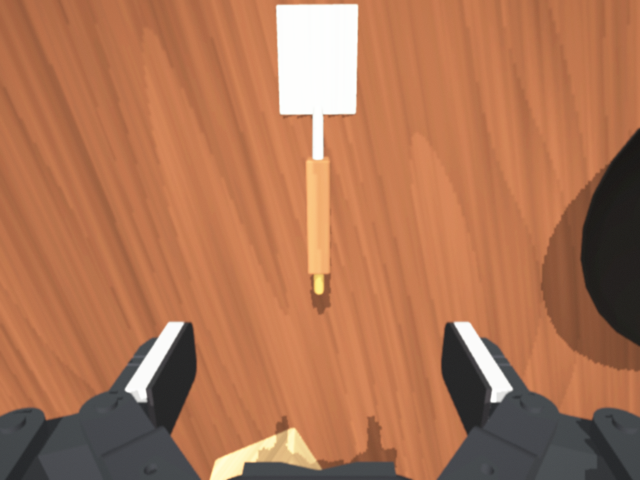

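The wrist view shows the spatula straight ahead of the gripper. The blade is at (318,60) and the grip at column 318, rows 158 to 273, centred between the fingers. The measured heading and position agree with the top camera, so I go down and grasp.

>>> {"method": "apply_moves", "body": {
  "motion": [
    {"linear": [0.0025, 0, 0.025], "twist": [0, 0, -0.6]},
    {"linear": [0, 0, 0.03], "twist": [0, 0, 0]},
    {"linear": [0, 0, 0.03], "twist": [0, 0, 0]},
    {"linear": [0, 0, 0.03], "twist": [0, 0, 0]},
    {"linear": [0, 0, 0.03], "twist": [0, 0, 0]},
    {"linear": [0, 0, 0.025], "twist": [0, 0, 0]},
    {"linear": [0, 0, 0.02], "twist": [0, 0, 0]},
    {"linear": [0, 0, 0.0115], "twist": [0, 0, 0]},
    {"linear": [0, 0, 0], "twist": [0, 0, 0]},
    {"linear": [0, 0, 0], "twist": [0, 0, 0]}
  ],
  "fingers": 0.085
}}

```text
t: 3.07
tcp_pos: [0.506, -0.284, 0.1023]
tcp_rot: [-0.0, 0.784, 0.621, -0.0]
force: [-0.5, 0.7, 0.0]
finger_gap: 0.0855
grip_force: 0.0
```

>>> {"method": "apply_moves", "body": {
  "motion": [
    {"linear": [0, 0, 0], "twist": [0, 0, 0]},
    {"linear": [0, 0, 0], "twist": [0, 0, 0]},
    {"linear": [0, 0, 0], "twist": [0, 0, 0]},
    {"linear": [0, 0, 0], "twist": [0, 0, 0]},
    {"linear": [0, 0, 0], "twist": [0, 0, 0]},
    {"linear": [0, 0, 0], "twist": [0, 0, 0]},
    {"linear": [0, 0, 0], "twist": [0, 0, 0]},
    {"linear": [0, 0, 0], "twist": [0, 0, 0]},
    {"linear": [0, 0, 0], "twist": [0, 0, 0]},
    {"linear": [0, 0, 0], "twist": [0, 0, 0]},
    {"linear": [0, 0, 0], "twist": [0, 0, 0]},
    {"linear": [0, 0, 0], "twist": [0, 0, 0]}
  ],
  "fingers": 0.005,
  "newtons": 90
}}

```text
t: 4.07
tcp_pos: [0.5059, -0.2843, 0.103]
tcp_rot: [0.0, 0.783, 0.621, -0.0]
force: [-1.6, -0.4, 6.3]
finger_gap: 0.0168
grip_force: 87.7
```

>>> {"method": "apply_moves", "body": {
  "motion": [
    {"linear": [0, 0, -0.01], "twist": [0, 0, 0]},
    {"linear": [0, 0, -0.015], "twist": [0, 0, 0]},
    {"linear": [0, 0, -0.015], "twist": [0, 0, 0]},
    {"linear": [0, 0, 0], "twist": [0, 0, -3.3]},
    {"linear": [0, 0, 0], "twist": [0, 0, -3.3]},
    {"linear": [0, 0, 0], "twist": [0, 0, -3.3]},
    {"linear": [0, 0, 0], "twist": [0, 0, -3.26]},
    {"linear": [0.017, 0.006, 0], "twist": [0, 0, 0]},
    {"linear": [0.024, 0.009, 0], "twist": [0, 0, 0]},
    {"linear": [0.024, 0.009, 0], "twist": [0, 0, 0]},
    {"linear": [0.024, 0.009, 0], "twist": [0, 0, 0]},
    {"linear": [0.024, 0.009, 0], "twist": [0, 0, 0]},
    {"linear": [0.024, 0.009, 0], "twist": [0, 0, 0]},
    {"linear": [0.02, 0.007, 0], "twist": [0, 0, 0]},
    {"linear": [0.016, 0.004, 0], "twist": [0, 0, 0]},
    {"linear": [0, 0, 0], "twist": [0, 0, 0]},
    {"linear": [0, 0, 0], "twist": [0, 0, 0]}
  ]
}}

```text
t: 5.48
tcp_pos: [0.568, -0.1098, 0.1426]
tcp_rot: [-0.0, 0.706, 0.708, 0.0]
force: [-0.2, -0.7, -0.9]
finger_gap: 0.0165
grip_force: 88.1
```

```bash
python3 - <<'E'
from h import *
from h import *
go([.568,-.111,.143],90)
for n in("top","side"):
    c=arm.read_camera(n); save(n+"2",c); W=world(c)
    k=(W[...,2]>.03)&(W[...,2]<.075)&(abs(W[...,0]-.568)<.06)&(W[...,1]>-.06)&(W[...,1]<.08)
    q=W[k]; print(n,len(q)); 
    if len(q)>50:
        print(cv2.minAreaRect(q[:,:2].astype(np.float32)),"ymax",np.percentile(q[:,1],99))
        b=q[q[:,1]>-.04]; A=np.c_[b-b.mean(0)]; m=np.linalg.lstsq(np.c_[b[:,:2],np.ones(len(b))],b[:,2],rcond=None)[0]; print("slope",m, "z at tip",m@[.568,.035,1])
c,W=wristcam(); save("wrist2",c)
k=(W[...,2]>.03)&(W[...,2]<.075)&(abs(W[...,0]-.568)<.06)&(W[...,1]>-.06)&(W[...,1]<.08); b=W[k]; print(len(b))
if len(b)>50:
    m=np.linalg.lstsq(np.c_[b[:,:2],np.ones(len(b))],b[:,2],rcond=None)[0]; print("slope",m, "z at tip",m@[.568,.035,1],"ymax",b[:,1].max(),cv2.minAreaRect(b[:,:2].astype(np.float32)))
E
```

```text
t 5.48 tcp [ 0.568  -0.1098  0.1426] heading 90.21 down [-1.e-04  4.e-04 -1.e+00] joints [ 0.29  0.65 -0.24  2.04  0.31  0.49 -0.18]
shift [-0.0012  0.     -0.0004] turn z 0.21
top 1866
((0.5671798586845398, -0.011702902615070343), (0.062311433255672455, 0.0943407192826271), 0.0004394607967697084) ymax 0.03460696395996388
slope [-0.01238732  0.00172567  0.04913786] z at tip 0.04216225739049586
side 188
((0.563149094581604, -0.014230698347091675), (0.08467450737953186, 0.05882716551423073), 68.48779296875) ymax 0.03177479538551909
slope [-0.00109399  0.00562775  0.04369468] z at tip 0.04327026721287963
25075
slope [-0.01328235 -0.08652621  0.04929516] z at tip 0.03872236780161166 ymax 0.0006896584126756151 ((0.5667514801025391, -0.029643749818205833), (0.06070900335907936, 0.0623345822095871), 89.95313262939453)
```

>>> {"method": "apply_moves", "body": {
  "motion": [
    {"linear": [0, 0.001, 0.01], "twist": [0, 0, 0.2]},
    {"linear": [0, 0, 0.01], "twist": [0, 0, 0]},
    {"linear": [0, 0, 0.01], "twist": [0, 0, 0]},
    {"linear": [0, 0, 0.005], "twist": [0, 0, 0]},
    {"linear": [0, 0, 0.003], "twist": [0, 0, 0]},
    {"linear": [0, 0, 0], "twist": [0, 0, 0]},
    {"linear": [0, 0, 0], "twist": [0, 0, 0]}
  ]
}}

```text
t: 6.22
tcp_pos: [0.5688, -0.111, 0.104]
tcp_rot: [-0.0, 0.708, 0.706, -0.0]
force: [0.5, 0.7, -1.5]
finger_gap: 0.017
grip_force: 88.0
```

```bash
cat > blade.py <<'E'
from h import *
import sys
go([.568,-.065,.105],90)
c=arm.read_camera("top"); save(sys.argv[1],c); W=world(c); hsv=cv2.cvtColor(c["pixels"],cv2.COLOR_RGB2HSV).astype(int)
k=(hsv[...,1]<60)&(hsv[...,2]>130)&(abs(W[...,0]-.568)<.045)&(W[...,1]>-.06)&(W[...,1]<.09)
q=W[k]; print(cv2.minAreaRect(q[:,:2].astype(np.float32)),"y",np.percentile(q[:,1],[1,99]),"z",np.percentile(q[:,2],[10,50,90]))
near=q[q[:,1]<-.02]; far=q[q[:,1]>.015]; print("z near/far",np.median(near[:,2]),np.median(far[:,2]))
r=(W[...,2]>.0085)&(W[...,2]<.03)&(abs(W[...,0]-.568)<.055)&(W[...,1]>.058)&(W[...,1]<.2); print("coaster",cv2.minEnclosingCircle(W[r][:,:2].astype(np.float32)))
E
python3 blade.py top3
```

```text
t 6.22 tcp [ 0.5688 -0.111   0.104 ] heading 89.85 down [-4.e-04  1.e-04 -1.e+00] joints [ 0.26  0.71 -0.21  2.05  0.34  0.42 -0.21]
shift [ 0.046  -0.0009 -0.001 ] turn z -0.15
((0.5692734718322754, -0.012691393494606018), (0.09402836859226227, 0.0654415711760521), 89.4390869140625) y [-0.05468338  0.03367193] z [0.00126565 0.00339058 0.00542751]
z near/far 0.003288615490941435 0.0035209389791945223
coaster ((0.5680594444274902, 0.11308616399765015), 0.050108958035707474)
```

The blade is level, its top about 3.5 to 4 mm up and its tip at y≈0.034, before the rim at 0.063. I slide it in.

>>> {"method": "apply_moves", "body": {
  "motion": [
    {"linear": [0.006, 0, 0], "twist": [0, 0, 0]},
    {"linear": [0.006, 0, 0], "twist": [0, 0, 0]},
    {"linear": [0.006, 0, 0], "twist": [0, 0, 0]},
    {"linear": [0.006, 0, 0], "twist": [0, 0, 0]},
    {"linear": [0.006, 0, 0], "twist": [0, 0, 0]},
    {"linear": [0.005, 0, 0], "twist": [0, 0, 0]},
    {"linear": [0.004, 0, 0], "twist": [0, 0, 0]},
    {"linear": [0.004, 0, 0], "twist": [0, 0, 0]},
    {"linear": [0.003, 0, 0], "twist": [0, 0, 0]},
    {"linear": [0, 0, 0], "twist": [0, 0, 0]},
    {"linear": [0, 0, 0], "twist": [0, 0, 0]}
  ]
}}

```text
t: 7.18
tcp_pos: [0.5689, -0.0651, 0.1044]
tcp_rot: [0.0, 0.708, 0.706, -0.0]
force: [-0.3, -0.1, -1.1]
finger_gap: 0.0169
grip_force: 88.0
```

```bash
python3 blade.py top4; python3 - <<'E'
from h import *
c=arm.read_camera("side"); cv2.imwrite("pics/side4.png",cv2.resize(c["pixels"][170:310,190:410,::-1],None,fx=3,fy=3))
E
```

```text
t 7.18 tcp [ 0.5689 -0.0651  0.1044] heading 89.85 down [-1.e-04 -2.e-04 -1.e+00] joints [ 0.17  0.7  -0.2   2.06  0.32  0.4  -0.28]
shift [ 0.0001 -0.0009 -0.0006] turn z -0.15
((0.5695692300796509, 0.021558629348874092), (0.09795942157506943, 0.06537996977567673), 89.2669448852539) y [-0.01757895  0.06699298] z [0.0014626  0.0037514  0.00585822]
z near/far 0.35477818044604315 0.003735352287858907
coaster ((0.5685006380081177, 0.11311133205890656), 0.05019303411245346)
```

View pics/side4.png

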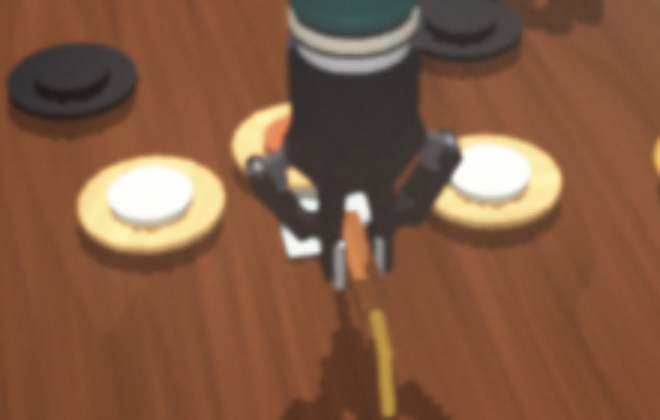

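>>> {"method": "apply_moves", "body": {
  "motion": [
    {"linear": [0, 0, -0.003], "twist": [0, 0, 0]},
    {"linear": [0, 0, -0.004], "twist": [0, 0, 0]},
    {"linear": [0, 0, -0.004], "twist": [0, 0, 0]},
    {"linear": [0, 0, -0.004], "twist": [0, 0, 0]},
    {"linear": [0, 0, -0.004], "twist": [0, 0, 0]},
    {"linear": [0, 0, -0.004], "twist": [0, 0, 0]},
    {"linear": [0.003, 0, -0.0045], "twist": [0, 0, 0]},
    {"linear": [0.003, 0, -0.005], "twist": [0, 0, 0]},
    {"linear": [0.0025, 0, -0.0043], "twist": [0, 0, 0]},
    {"linear": [0.0025, 0, -0.0043], "twist": [0, 0, 0]},
    {"linear": [0.0025, 0, -0.0043], "twist": [0, 0, 0]},
    {"linear": [0, 0, 0], "twist": [0, 0, 0]}
  ]
}}

```text
t: 8.28
tcp_pos: [0.5695, -0.0506, 0.1508]
tcp_rot: [0.0, 0.708, 0.707, 0.001]
force: [-0.2, -1.2, -2.5]
finger_gap: 0.0167
grip_force: 88.0
```

```bash
cat > tilt.py <<'E'
from h import *
import sys
p,Rm,s=pose(); print("t",s["t"],p.round(4),"down",Rm[:,2].round(4),np.round(s["force"],1),"gap",s["finger_gap"])
tip=p+Rm@[.145,0,0]; print("tip y",tip[1].round(4),"top z",(tip[2]-.103+.0025).round(4))
c=arm.read_camera("top"); W=world(c)
hsv=cv2.cvtColor(c["pixels"],cv2.COLOR_RGB2HSV).astype(int)
k=(W[...,2]>.006)&(W[...,2]<.12)&(abs(W[...,0]-.568)<.06)&(W[...,1]>tip[1]+.003)&(W[...,1]<.3); q=W[k]
print("coaster pts",len(q),"x",q[:,0].min().round(4),q[:,0].max().round(4),"y",q[:,1].min().round(4),q[:,1].max().round(4),"z",q[:,2].min().round(4),q[:,2].max().round(4))
red=k&(hsv[...,1]>110)&((hsv[...,0]<9)|(hsv[...,0]>170))&(hsv[...,2]>120)
rim=k&(hsv[...,0]>12)&(hsv[...,0]<30)&(hsv[...,1]<170)
for n,m in(("red",red),("rim",rim)):
    if m.sum()>60:
        b=W[m]; u,sv,vt=np.linalg.svd(b-np.median(b,0),full_matrices=False); nn=vt[2]*np.sign(vt[2][2]); print(n,m.sum(),"normal",nn.round(3),"tilt",np.degrees(np.arccos(nn[2])).round(1))
x0=cv2.cvtColor(c["pixels"],cv2.COLOR_RGB2BGR)
cs=arm.read_camera("side")["pixels"][:,:,::-1]
cv2.imwrite(f"pics/{sys.argv[1]}.png",np.hstack([cv2.resize(x0[150:360,120:420],(400,280)),cv2.resize(cs[100:310,160:460],(400,280))]))
E
python3 tilt.py a5
```

```text
t 8.2833 [ 0.5695 -0.0506  0.1508] down [ 1.7e-03  5.0e-04 -1.0e+00] [-0.2 -1.2 -2.5] gap 0.016747054871588445
tip y 0.0944 top z 0.0504
coaster pts 1758 x 0.52 0.6188 y 0.0974 0.1687 z 0.006 0.0578
rim 1154 normal [0.011 0.562 0.827] tilt 34.2
```

View pics/a5.png

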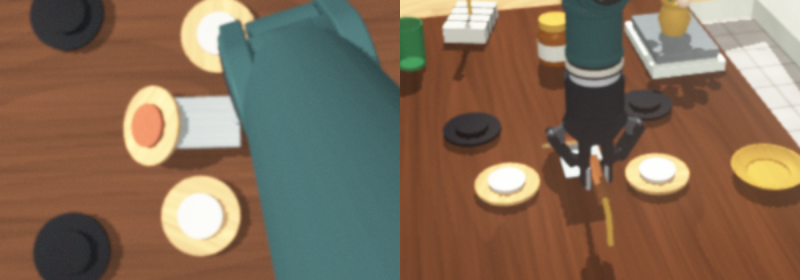

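The coaster stands tipped 34° on the blade tip with its pivot unmoved (top view), and the white ones are in place. I carry on along the arc.

>>> {"method": "apply_moves", "body": {
  "motion": [
    {"linear": [0.003, 0, -0.0035], "twist": [0, 0, 0]},
    {"linear": [0.003, 0, -0.0035], "twist": [0, 0, 0]},
    {"linear": [0.003, 0, -0.0035], "twist": [0, 0, 0]},
    {"linear": [0.0038, 0, -0.0032], "twist": [0, 0, 0]},
    {"linear": [0.0038, 0, -0.0032], "twist": [0, 0, 0]},
    {"linear": [0.0038, 0, -0.0032], "twist": [0, 0, 0]},
    {"linear": [0.0043, 0, -0.0025], "twist": [0, 0, 0]},
    {"linear": [0.0043, 0, -0.0025], "twist": [0, 0, 0]},
    {"linear": [0.0043, 0, -0.0025], "twist": [0, 0, 0]},
    {"linear": [0, 0, 0], "twist": [0, 0, 0]}
  ]
}}

```text
t: 9.22
tcp_pos: [0.5694, -0.0167, 0.178]
tcp_rot: [0.0, 0.707, 0.707, 0.001]
force: [0.2, -0.1, -1.1]
finger_gap: 0.0166
grip_force: 88.0
```

```bash
python3 tilt.py a6
```

```text
t 9.2167 [ 0.5694 -0.0167  0.178 ] down [ 0.0012  0.001  -1.    ] [ 0.2 -0.1 -1.1] gap 0.016636702991102245
tip y 0.1283 top z 0.0776
coaster pts 660 x 0.5201 0.6173 y 0.1315 0.1684 z 0.0132 0.0857
red 69 normal [0.02  0.884 0.468] tilt 62.1
rim 348 normal [-0.003  0.886  0.464] tilt 62.4
```

>>> {"method": "apply_moves", "body": {
  "motion": [
    {"linear": [0.0045, 0, -0.0018], "twist": [0, 0, 0]},
    {"linear": [0.0045, 0, -0.0018], "twist": [0, 0, 0]},
    {"linear": [0.0045, 0, -0.0018], "twist": [0, 0, 0]},
    {"linear": [0.005, 0, -0.001], "twist": [0, 0, 0]},
    {"linear": [0.005, 0, -0.001], "twist": [0, 0, 0]},
    {"linear": [0.005, 0, -0.0005], "twist": [0, 0, 0]},
    {"linear": [0.005, 0, 0], "twist": [0, 0, 0]},
    {"linear": [0.005, 0, 0], "twist": [0, 0, 0]},
    {"linear": [0.005, 0, 0], "twist": [0, 0, 0]},
    {"linear": [0.005, 0, 0], "twist": [0, 0, 0]},
    {"linear": [0.005, 0, 0], "twist": [0, 0, 0]},
    {"linear": [0, 0, 0], "twist": [0, 0, 0]},
    {"linear": [0, 0, 0], "twist": [0, 0, 0]},
    {"linear": [0, 0, 0], "twist": [0, 0, 0]},
    {"linear": [0, 0, 0], "twist": [0, 0, 0]},
    {"linear": [0, 0, 0], "twist": [0, 0, 0]}
  ]
}}

```text
t: 10.65
tcp_pos: [0.5692, 0.0347, 0.1853]
tcp_rot: [0.0, 0.708, 0.706, -0.0]
force: [0.6, 0.3, -1.3]
finger_gap: 0.0163
grip_force: 88.0
```

```bash
python3 tilt.py a7
```

```text
t 10.65 [0.5692 0.0347 0.1853] down [-1.e-04 -3.e-04 -1.e+00] [ 0.6  0.3 -1.3] gap 0.01634013306820567
tip y 0.1797 top z 0.0847
coaster pts 418 x 0.5385 0.6098 y 0.2468 0.2792 z 0.0087 0.0224
rim 407 normal [0.03  0.186 0.982] tilt 10.9
```

View pics/a7.png

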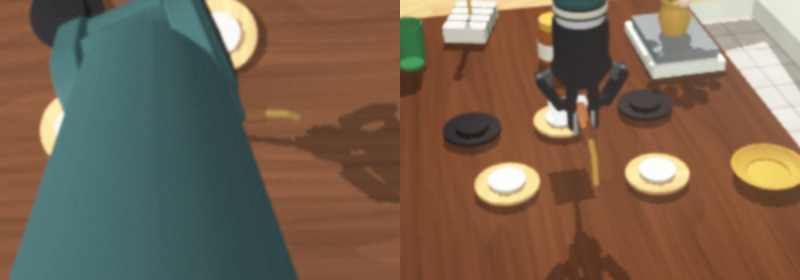

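The coaster has turned over: the side view shows white up at about (560,118), and the others are in place. I take the spatula back.

>>> {"method": "apply_moves", "body": {
  "motion": [
    {"linear": [-0.015, 0, 0], "twist": [0, 0, 0]},
    {"linear": [-0.025, 0, 0], "twist": [0, 0, 0]},
    {"linear": [-0.029, -0.007, 0], "twist": [0, 0, 0]},
    {"linear": [-0.029, -0.007, 0], "twist": [0, 0, 0]},
    {"linear": [-0.029, -0.007, 0], "twist": [0, 0, 0]},
    {"linear": [-0.029, -0.007, 0], "twist": [0, 0, 0]},
    {"linear": [-0.029, -0.007, 0], "twist": [0, 0, 0]},
    {"linear": [-0.029, -0.007, 0], "twist": [0, 0, 0]},
    {"linear": [-0.029, -0.007, 0], "twist": [0, 0, 0]},
    {"linear": [-0.029, -0.007, 0], "twist": [0, 0, 0]},
    {"linear": [-0.027, -0.007, 0], "twist": [0, 0, 0]},
    {"linear": [-0.02, 0, 0], "twist": [0, 0, 0]},
    {"linear": [0, 0, 0], "twist": [0, 0, 3.3]},
    {"linear": [0, 0, 0], "twist": [0, 0, 3.3]},
    {"linear": [0, 0, 0], "twist": [0, 0, 3.3]},
    {"linear": [0, 0, 0], "twist": [0, 0, 3.2]},
    {"linear": [0, 0, 0], "twist": [0, 0, 0]},
    {"linear": [0, 0, 0], "twist": [0, 0, 0]}
  ]
}}

```text
t: 12.25
tcp_pos: [0.5053, -0.2837, 0.1853]
tcp_rot: [0.0, 0.784, 0.621, -0.0]
force: [0.1, 0.0, -2.0]
finger_gap: 0.0169
grip_force: 88.0
```

```bash
python3 - <<'E'
from h import *
go([.5059,-.2843,.1034],76.84)
c=arm.read_camera("top"); W=world(c); save("top8",c)
k=(W[...,2]>.0085)&(W[...,2]<.04)&(abs(W[...,0]-.568)<.07)&(W[...,1]>.13)&(W[...,1]<.31);q=W[k]; e,r=cv2.minEnclosingCircle(q[:,:2].astype(np.float32)); print("coaster",e,r,np.percentile(q[:,2],[1,50,99]))
k=(W[...,2]>.06)&(W[...,2]<.11)&(abs(W[...,0]-.53)<.06)&(W[...,1]>-.225)&(W[...,1]<-.1);b=W[k]; print(len(b),np.linalg.lstsq(np.c_[b[:,:2],np.ones(len(b))],b[:,2],rcond=None)[0],np.median(b[:,2]))
E
```

```text
t 12.25 tcp [ 0.5053 -0.2837  0.1853] heading 76.81 down [-1.e-04 -2.e-04 -1.e+00] joints [ 0.59  0.58 -0.22  2.02  0.23  0.57 -0.02]
shift [-0.0004  0.0007  0.0819] turn z -0.03
coaster (0.5686806440353394, 0.22931204736232758) 0.05082591995596886 [0.00974291 0.01330302 0.02175923]
2205 [-0.01690183 -0.0121607   0.09169913] 0.0847905911694654
```

View pics/top8.png

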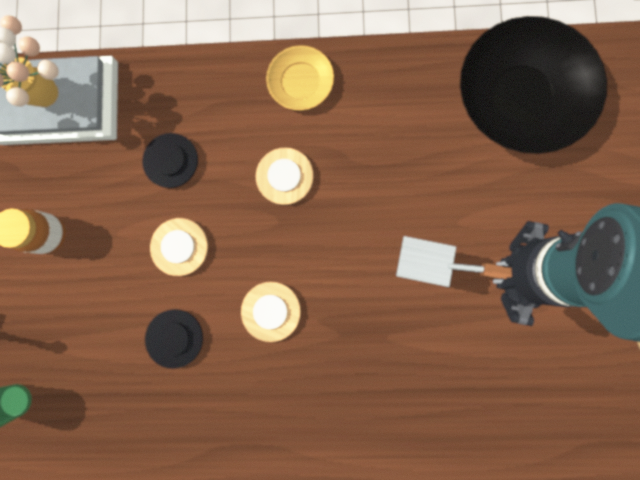

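All three coasters show white: the flipped one lies flat at (178,247), 116 mm from its start, and the others are in place. I lower the spatula (blade at (427,262), level) and let go.

>>> {"method": "apply_moves", "body": {
  "motion": [
    {"linear": [0, 0, 0.015], "twist": [0, 0, 0]},
    {"linear": [0, 0, 0.02], "twist": [0, 0, 0]},
    {"linear": [0, 0, 0.02], "twist": [0, 0, 0]},
    {"linear": [0, 0, 0.012], "twist": [0, 0, 0]},
    {"linear": [0, 0, 0.008], "twist": [0, 0, 0]},
    {"linear": [0, 0, 0.004], "twist": [0, 0, 0]},
    {"linear": [0, 0, 0.0025], "twist": [0, 0, 0]},
    {"linear": [0, 0, 0], "twist": [0, 0, 0]},
    {"linear": [0, 0, 0], "twist": [0, 0, 0]},
    {"linear": [0, 0, 0], "twist": [0, 0, 0]}
  ]
}}

```text
t: 13.13
tcp_pos: [0.5058, -0.2839, 0.1045]
tcp_rot: [0.001, 0.784, 0.621, 0.0]
force: [-0.1, -0.3, -1.5]
finger_gap: 0.0166
grip_force: 88.1
```

>>> {"method": "apply_moves", "body": {
  "motion": [
    {"linear": [0, 0, 0], "twist": [0, 0, 0]},
    {"linear": [0, 0, 0], "twist": [0, 0, 0]},
    {"linear": [0, 0, 0], "twist": [0, 0, 0]},
    {"linear": [0, 0, 0], "twist": [0, 0, 0]},
    {"linear": [0, 0, 0], "twist": [0, 0, 0]},
    {"linear": [0, 0, 0], "twist": [0, 0, 0]},
    {"linear": [0, 0, 0], "twist": [0, 0, 0]},
    {"linear": [0, 0, 0], "twist": [0, 0, 0]},
    {"linear": [0, 0, 0], "twist": [0, 0, 0]}
  ],
  "fingers": 0.085
}}

```text
t: 13.88
tcp_pos: [0.5053, -0.2836, 0.1038]
tcp_rot: [-0.0, 0.784, 0.621, -0.0]
force: [0.1, -0.2, 0.9]
finger_gap: 0.085
grip_force: 0.0
```

>>> {"method": "apply_moves", "body": {
  "motion": [
    {"linear": [0, 0, -0.01], "twist": [0, 0, 0]},
    {"linear": [0, 0, -0.02], "twist": [0, 0, 0]},
    {"linear": [0, 0, -0.03], "twist": [0, 0, 0]},
    {"linear": [0, 0, -0.03], "twist": [0, 0, 0]},
    {"linear": [0, 0, -0.03], "twist": [0, 0, 0]},
    {"linear": [0, 0, -0.03], "twist": [0, 0, 0]},
    {"linear": [0, 0, -0.03], "twist": [0, 0, 0]},
    {"linear": [0, 0, 0], "twist": [0, 0, 0]},
    {"linear": [0, 0, 0], "twist": [0, 0, 0]},
    {"linear": [0, 0, 0], "twist": [0, 0, 0]}
  ]
}}

```text
t: 14.72
tcp_pos: [0.5048, -0.2835, 0.284]
tcp_rot: [-0.0, 0.784, 0.621, -0.0]
force: [0.0, 0.8, -0.8]
finger_gap: 0.0848
grip_force: 0.0
```

```bash
python3 - <<'E'
from h import *
c,W=wristcam(); save("wrist9",c)
c=arm.read_camera("top"); W=world(c); hsv=cv2.cvtColor(c["pixels"],cv2.COLOR_RGB2HSV).astype(int)
k=(hsv[...,1]<60)&(hsv[...,2]>130)&(abs(W[...,0]-.53)<.06)&(W[...,1]>-.225)&(W[...,1]<-.1);k=cv2.morphologyEx(k.astype(np.uint8),cv2.MORPH_OPEN,np.ones((9,9)))>0
b=W[k]; print(cv2.minAreaRect(b[:,:2].astype(np.float32)),np.median(b[:,2]),np.linalg.lstsq(np.c_[b[:,:2],np.ones(len(b))],b[:,2],rcond=None)[0])
for x,y in((.5687,.2293),(.688,.042),(.4537,.07)):
    k=(W[...,2]>.0085)&(W[...,2]<.04)&(np.hypot(W[...,0]-x,W[...,1]-y)<.065); q=W[k]; print(cv2.minEnclosingCircle(q[:,:2].astype(np.float32)),q[:,2].max())
E
```

```text
((0.5270864963531494, -0.18467487394809723), (0.07742312550544739, 0.06680126488208771), 87.70330047607422) 0.002031472139783323 [-0.00564771 -0.00273023  0.00453965]
((0.5690578818321228, 0.22927501797676086), 0.05059114843606949) 0.023577539662127434
((0.6884238719940186, 0.041761185973882675), 0.05061673745512962) 0.02443761846026556
((0.4537705183029175, 0.07009602338075638), 0.05020405352115631) 0.024321075018989304
```

View pics/wrist9.png

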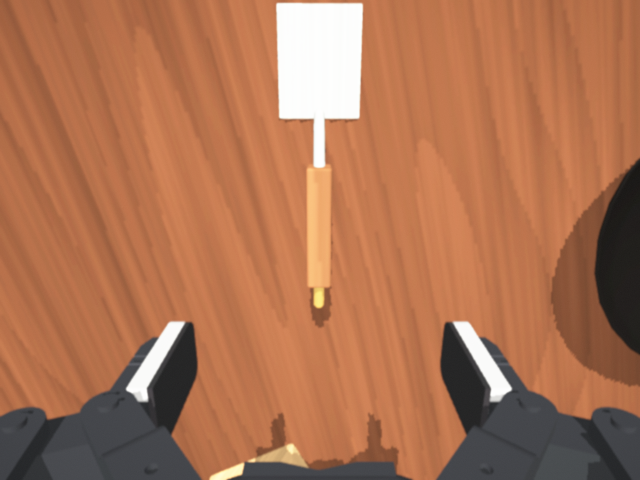

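The spatula lies flat where it was, blade at (320,60) and grip at (318,225), and it is released with the gripper clear. I hand the job in.

```bash
python3 -c "
from plant import arm
print(arm.sign_off())"
```

```text
the job is handed in; nothing more can be done
None
```

I handed the job in: the odd coaster now lies flat, white side up, 116 mm from where it was; the other two have not moved, and the spatula is flat in its old place and released. The sign-off call returned no verdict.

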